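Secure a card cabinet with its transit bar and drop pin

TASK

Make the open card cabinet safe to carry: lift out the rubber stamp that somebody stood in its drawer and stand it upright in the empty half of the stamp tray, then push the drawer fully shut and swing the steel bar all the way across its front. Then take the loose pin from the pen block and drop it down through the bracket and the bar's end until its collar rests on the bracket, and let go. Leave everything else on the desk where it is.

Things in the scene. Friction and masses are not known exactly. Their poses are not given: they have to be found in the camera images.
- card_cabinet: Sage-green sheet-steel desk card cabinet with one drawer, 340 deep (x) x 186 wide (y) x 140 mm high, fixed. Origin at the centre of its underside; its front looks along its own -x, the front opening lies at x = -170 mm. Two more such cabinets, closed and already secured with bar and pin, stand at the edges of the desk: leave them alone.
- drawer (a joint): How far the drawer is out, m: 0 shut, 0.17 to 0.205 at the start. It slides along the cabinet's -x with about 2 N of friction and stays where left. Inside 160 mm wide, floor 12 mm above the desk, side walls to 65 mm, front plate to 134 mm; cards fill it from 145 mm behind the front plate. The stamp is too tall to pass under the cabinet's top.
- drawer_face (a point): Point on the outer face of the drawer's front plate, middle of its width, 100 mm above the desk; x along the cabinet's x (into the cabinet). The plate is 12 mm thick, 174 wide and 128 high. Below the point a steel pull bar stands 29 mm out of the face at 36 to 45 mm above the desk.
- bar (a joint): Angle of the steel transit bar, rad: 0 lying across the drawer front (its stop), 1.52 to 1.68 at the start, sticking out from the left corner of the front. It swings level about the vertical hinge, with light friction, and stays where it is left; it cannot pass an open drawer.
- hinge (a point): Point on the bar's vertical hinge axis, on the cabinet (25 mm before the front opening, 113 mm to its +y), 107 mm above the desk; axes of the cabinet. At angle a the bar points from here along (-sin a, -cos a) in the cabinet's x, y. The bar is a strap 6 mm thick, 92 to 122 mm above the desk, 210 mm long, then a level tongue plate to 255 mm.
- tongue_eye (a point): Centre of the hole in the tongue plate at the free end of the bar, 235 mm from the hinge, at the plate's upper face (110 mm above the desk). The plate is 8 mm thick, the hole 16 mm wide.
- eye (a point): Centre of the hole in the bracket's upper ear, at the ear's top face, 122 mm above the desk, 25 mm before the front opening, 122 mm to the cabinet's -y; axes of the cabinet. The bracket has two level ears, 8 mm thick, with 16 mm holes in line (z 90-98 and 114-122 mm); with the bar at 0 its tongue's hole is between them. The cabinet's side, 29 mm from the axis, rises 18 mm above the ear.
- lock_pin: Loose steel drop pin, 0.12 kg: a round shank 12 mm thick and 75 mm long with a tapered point, a collar 26 mm wide and 5 mm thick, and above it a black round knob 23 mm wide and 40 mm long; 120 mm in all. Origin at the point, z up along the pin, so the collar's underside is at 75 mm and the knob spans 80 to 120 mm. At the start it hangs upright by its collar in the pen block.
- pin_collar (a point): Centre of the underside of the pin's collar.
- pen_block: Dark wooden pen block 130 (x) x 56 (y) x 85 mm high, fixed; origin under its centre. The pin hangs in its hole at x = +40 mm; two thin pens stand fixed at x = -18 and -45 mm, up to 155 mm above the desk.
- stamp: Wooden-handled rubber stamp, 140 mm tall, 0.13 kg (it varies): a base 36 (x) x 64 (y) x 22 mm and a turned handle on its middle, straight and 25 mm thick from 92 to 132 mm above the base's underside. Origin at the centre of the underside, z up. At the start it stands in the front of the drawer.
- stamp_tray: Low dark steel tray 130 (x) x 190 (y) mm, rim 14 mm high, 4 mm floor, fixed; origin under its centre. A closed ink-pad tin 100 x 66 x 21 mm is fixed in its -y half; the +y half is empty.
- tray_free (a point): Centre of the tray's empty half, on its floor, 4 mm above the desk; axes of the tray. The empty space is 122 (x) x 110 (y) mm.
- vase: Cream vase 165 mm tall, bystander. Origin under its centre.
- tumbler: Green glass tumbler 100 mm tall, bystander. Origin under its centre.
- stapler: Black and steel stapler 150 mm long, bystander. Origin under its centre.
- tape: Grey tape dispenser 160 mm long, bystander. Origin under its centre.
- mug: White mug 95 mm tall, bystander. Origin under its centre.
- punch: Hole punch 130 mm long, bystander. Origin under its centre.
There are look-alikes about, which are no part of the job. What is shaped like the stamp but white or yellow is not meant.

How it is judged:
On the way, in this order (a step that is already met when the one before it is completed fails the run):
1. the stamp stands upright on the floor of the tray's empty half, let go (z of stamp in the frame of tray_free below 0.005 m and x of stamp in the frame of tray_free between -0.06 and 0.06 m and y of stamp in the frame of tray_free between -0.06 and 0.06 m and angle between stamp's own z axis and vertical below 0.1 rad and contact force between stamp and the fingers below 0.1 N), for 0.2 s.
2. the drawer is fully shut (value of joint drawer below 0.005 m), for 0.2 s.
3. the bar lies across the front (value of joint bar below 0.035 rad and value of joint drawer below 0.005 m), for 0.2 s.
4. the pin is out of the pen block (z of lock_pin in the frame of pen_block above 0.086 m), for 0.1 s.
At the end, for the whole second after the job is handed in: The pin stands upright in the bracket, its collar within 4 mm of the upper ear's top face and within 5 mm of the hole's axis, at rest; the bar is within 0.035 rad of its stop and the drawer within 6 mm of shut; the stamp stands upright (within 0.1 rad) on the floor of the tray's empty half (horizontal distance between pin_collar and eye below 0.005 m and z of pin_collar in the frame of eye between -0.004 and 0.004 m and angle between lock_pin's own z axis and vertical below 0.12 rad and linear speed of lock_pin below 0.02 m/s and value of joint bar below 0.035 rad and value of joint drawer below 0.006 m and z of stamp in the frame of tray_free below 0.005 m and x of stamp in the frame of tray_free between -0.06 and 0.06 m and y of stamp in the frame of tray_free between -0.06 and 0.06 m and angle between stamp's own z axis and vertical below 0.1 rad); the robot touches nothing.
It fails at once if a bystander is moved more than 30 mm or tipped over (distance of any of vase, tumbler, stapler, tape, mug, punch from where it was at the start of the episode above 0.03 m or angle between any of vase, tumbler, mug's own z axis and vertical above 0.5 rad).
It also fails if it takes over 72 s, if anything falls off the work surface, if the arm or the gripper's body presses on something with over 40 N, if the wrist force passes 120 N, or if a joint passes its speed limit or range.

ROBOT

A 6-joint arm with a two-finger parallel gripper is mounted at the origin on the work surface. World frame = base frame: x ahead of the robot, y to its left, z up, the work surface at z = 0. Lengths are in m, angles in rad, forces in N, time in s.
With the tool pointing down it reaches from about 0.35 to 0.975 m from the base axis. Payload 4.9 kg.
Tool frame: the origin (TCP) lies at the very end of the fingers, on their centre line; the grasp point (between the pads) lies 19 mm behind it; z points along the fingers, y is the line along which they close (so a half turn about z gives the same grasp; the last joint's range is limited). The gripper opens to 85 mm and grips with 20 to 120 N. Pads are 22 mm wide; open, the fingers measure 114 mm over their backs; the gripper's body (76 mm by 85 mm) begins 54 mm behind the grasp point. The pads swing forward as they close: fully open they stand 13 mm farther back than shut.
Start: joints at [-1.353, 0.053, 1.613, -0, 1.476, -0.119], TCP at [0.207, -0.59, 0.231] pointing down, gripper open.
Joint ranges: [-3.01, 3.01], [-1.01, 2.22], [0.06, 2.58], [-1.02, 4.17], [0.09, 2.62], [-3.14, 3.14]. Speed limits (rad/s): [2.57, 2.57, 3.14, 3.14, 3.14, 3.14].

INTERFACE

Orientations are given as a unit quaternion [w, x, y, z].
In Python, from plant import manip gives the robot as it stands.
- The arm moves only by the shell command python3 -m pendant 'ROWS'. ROWS is JSON, a list of rows, each a list of 3 entries, a list of its own where there are three numbers: the opening, from 0 (shut) to 1 (fully open), then the shift along the tool's x, y, z in units of 12 cm (1.0 is 12 cm), then the turn about the tool's z in units of pi rad (1.0 is pi rad). In form: [[gripper, [dx, dy, dz], roll], ...]. A call has 1 to 10 rows; each row is the pose to reach, as a shift and turn from the pose commanded when the call began, along the tool's axes at that moment, turning the shorter way round; what a row does not reach only later rows make up. A row lasts 1/10 s, in which the tool goes at most 50 mm and 8.59 degrees, less where a joint would pass 70% of its speed; a pose out of reach is approached as far as the arm can. A call with a number of a shift or a turn outside -1 to 1 is refused whole. A call with a gripper value outside its range is refused whole. The fingers move at their own pace and stop on an object; the grip force is fixed at half the most. Time passes only in rows, so rows that repeat a pose let the fingers close. It gives the time, the measured TCP pose, the force, the opening and the grip force at its end, in the units of the state.
- manip.state(): the state, without advancing time (a new reading comes with each control period).
- manip.grab_frame(name): name is "scene" or "top" or "wrist"; returns a dict with "img" (400x640x3 uint8, red, green, blue), "fx", "fy", "cx", "cy" (pixels), "eye" and "rotation" of the camera in the world; the wrist camera has in their place "tool_from_camera" (4x4, takes a point from camera to tool coordinates, whose origin is the TCP and whose axes are the flange's). Camera axes: x right, y down, z forward; pixel columns grow to the right and rows downward; lengths in m; the calibration is good to about 2 mm. The wrist camera is an equidistant fisheye: a pixel r from the principal point sees the ray r / f radians off the axis. A picture is of the moment at which its call begins: read the wrist's pose just before it. There is no depth.
- manip.job_done(): hands the job in; it is judged then, once.
The state is a dict: "time": time; "joint_pos": joint angles; "joint_vel": joint speeds; "joint_efforts": joint torques, N m; "tool_pos": TCP position; "tool_rot": TCP orientation; "contact_force": force on the tool from outside, world axes, zero at the start; "ft_torque": the same for the moment, N m; "gripper_width": opening from 0.0 (shut) to 1.0 (fully open); "grasp_force": force on a finger pad.
Only numpy, scipy, OpenCV 4.12 (cv2) and the standard library are available. Lean on these libraries where they do the work, as an engineer would, in place of code of your own. Each camera call takes 0.05 s, during which the arm holds its last target. There are 200 camera calls.

## Working session

There is one attempt and no reset: what is moved stays moved. The work goes in short steps, Python scripts to look and compute and a shell command to move; the robot and the scene stay as the last step left them, time stands still between calls to the robot, and variables do not carry over. Pictures are saved under pics/ and viewed, at most 10 in all, crops included, and the job is handed in when it is done.

```bash
ls; mkdir -p pics; python3 - <<'E'
from plant import manip
import cv2, json
s=manip.state(); print(s)
for n in("scene","top"):
    f=manip.grab_frame(n); cv2.imwrite(f"pics/{n}0.png",f["img"][:,:,::-1])
    print(n,f["fx"],f["fy"],f["cx"],f["cy"],f["eye"],f["rotation"])
f=manip.grab_frame("wrist"); cv2.imwrite("pics/wrist0.png",f["img"][:,:,::-1]); print({k:v for k,v in f.items() if k!="img"})
E
```

```text
pics
{'time': 0.0, 'joint_pos': array([-1.35300462e+00,  5.33705020e-02,  1.61431600e+00,  5.43538950e-06,
        1.47599536e+00, -1.19006545e-01]), 'joint_vel': array([ 0.00114576, -0.00149557,  0.00112461, -0.00048988,  0.00148256,
        0.00030622]), 'joint_efforts': array([-2.14913111e-03, -3.93693817e+01, -3.70172596e+01, -2.97317974e-04,
        7.26090831e-03, -2.20269447e-05]), 'tool_pos': array([ 0.20640245, -0.58926605,  0.23004142]), 'tool_rot': array([-1.04345987e-03,  9.85853849e-01,  1.67603988e-01, -4.88726049e-05]), 'contact_force': array([-0.41761153, -0.22343484, -0.2302541 ]), 'ft_torque': array([ 0.02827014, -0.00628621,  0.05392485]), 'grasp_force': 0.0, 'gripper_width': 0.9988672835432526}
scene 489.0449246091872 489.0449246091872 314.0422630915353 200.38317482553586 [ 1.30590102 -0.66941372  1.03676736] [-0.34317492  0.82664819  0.41218301 -0.1702613 ]
top 373.1452403282964 373.1452403282964 317.496686236126 205.70817573330976 [ 0.31258142 -0.13841667  1.13019755] [-0.08042898  0.75457148 -0.64761258  0.06892749]
{'fx': 309.70691628693146, 'fy': 309.70691628693146, 'cx': 319.6262050292828, 'cy': 197.86394358549623, 'tool_from_camera': array([[-6.68488589e-04, -9.49639801e-01, -3.13342944e-01,
         8.16769682e-02],
       [ 9.99999527e-01, -4.13631242e-04, -8.79827000e-04,
        -1.04906815e-03],
       [ 7.05910307e-04, -3.13343384e-01,  9.49639629e-01,
        -1.41836273e-01],
       [ 0.00000000e+00,  0.00000000e+00,  0.00000000e+00,
         1.00000000e+00]])}
```

View pics/scene0.png

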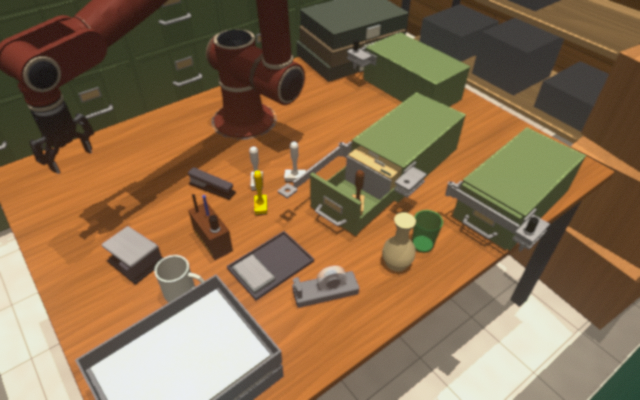

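View pics/top0.png

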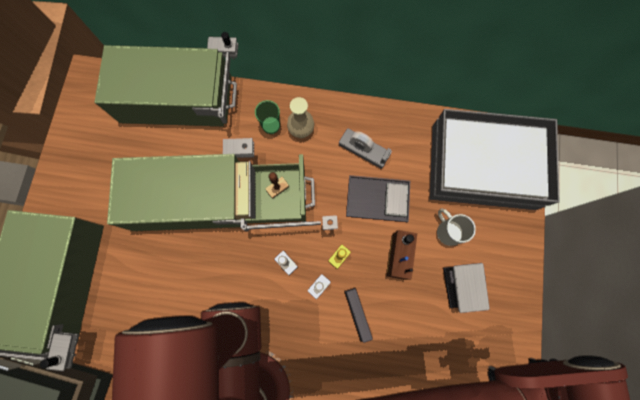

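The scene view shows the open cabinet's brown stamp at about (360,185), the tray at (270,265), the pen block at (210,230), and the bar's tongue at (288,188). In the top view the stamp is at (276,183), the tray at (378,198), the pin block at (403,254), the tongue at (330,222), and the bracket at (240,147). I'll look at enlarged crops of both.

```bash
cat > h.py <<'E'
import numpy as np, cv2
from scipy.spatial.transform import Rotation as R
from plant import manip
def q2R(q): return R.from_quat([q[1],q[2],q[3],q[0]]).as_matrix()
def shot(n,save=None):
    s=manip.state(); f=manip.grab_frame(n)
    if n=="wrist":
        T=np.eye(4);T[:3,:3]=q2R(s["tool_rot"]);T[:3,3]=s["tool_pos"]
        C=T@f["tool_from_camera"]
    else:
        C=np.eye(4);r=np.array(f["rotation"]);C[:3,:3]=q2R(r) if r.size==4 else r;C[:3,3]=f["eye"]
    k=dict(K=np.array([f["fx"],f["cx"],f["cy"]]),C=C,fish=n=="wrist")
    if save: cv2.imwrite(f"pics/{save}.png",f["img"][:,:,::-1]); np.savez(f"{save}.npz",**k)
    return f["img"],k
def load(save): return cv2.imread(f"pics/{save}.png")[:,:,::-1],np.load(f"{save}.npz")
def ray(k,u,v):
    f,cx,cy=k["K"];x,y=(u-cx)/f,(v-cy)/f
    if k["fish"]:
        t=np.hypot(x,y)+1e-9;d=np.array([x/t*np.sin(t),y/t*np.sin(t),np.cos(t)])
    else: d=np.array([x,y,1.])
    d=k["C"][:3,:3]@d;return k["C"][:3,3],d/np.linalg.norm(d)
def onz(k,u,v,z): o,d=ray(k,u,v);return o+d*(z-o[2])/d[2]
def tri(*obs):
    """obs: (k,u,v)...; least squares point and mean miss"""
    A=[];b=[]
    for k,u,v in obs:
        o,d=ray(k,u,v);P=np.eye(3)-np.outer(d,d);A.append(P);b.append(P@o)
    p=np.linalg.lstsq(np.vstack(A),np.hstack(b),rcond=None)[0]
    return p,np.mean([np.linalg.norm(a@p-c) for a,c in zip(A,b)])
def proj(k,p):
    c=k["C"][:3,:3].T@(np.array(p)-k["C"][:3,3]);f,cx,cy=k["K"];r=np.hypot(c[0],c[1])
    m=np.arctan2(r,c[2])/r if k["fish"] else 1/c[2]
    return np.array([cx+f*c[0]*m,cy+f*c[1]*m])
def totool(d,s=None):
    s=s or manip.state();return q2R(s["tool_rot"]).T@np.array(d)/0.12
def crop(name,x,y,w,h,sc,out):
    im=cv2.imread(f"pics/{name}.png")[y:y+h,x:x+w];cv2.imwrite(f"pics/{out}.png",cv2.resize(im,None,fx=sc,fy=sc,interpolation=cv2.INTER_CUBIC))
E
python3 - <<'E'
from h import *
for n in("scene","top"): shot(n,n+"1")
crop("top1",215,130,220,165,3.6,"topc"); crop("scene1",180,120,270,200,2.95,"scenec")
E
```

```text
(no output)
```

View pics/topc.png

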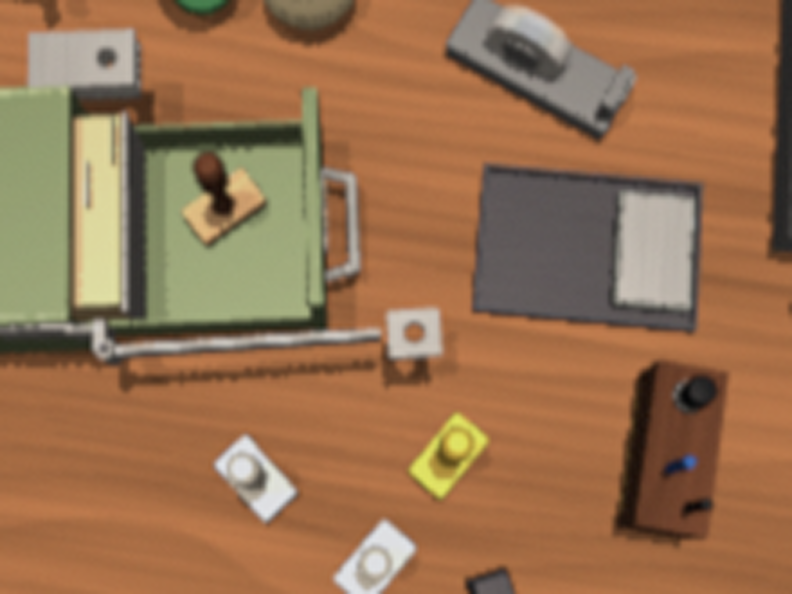

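View pics/scenec.png

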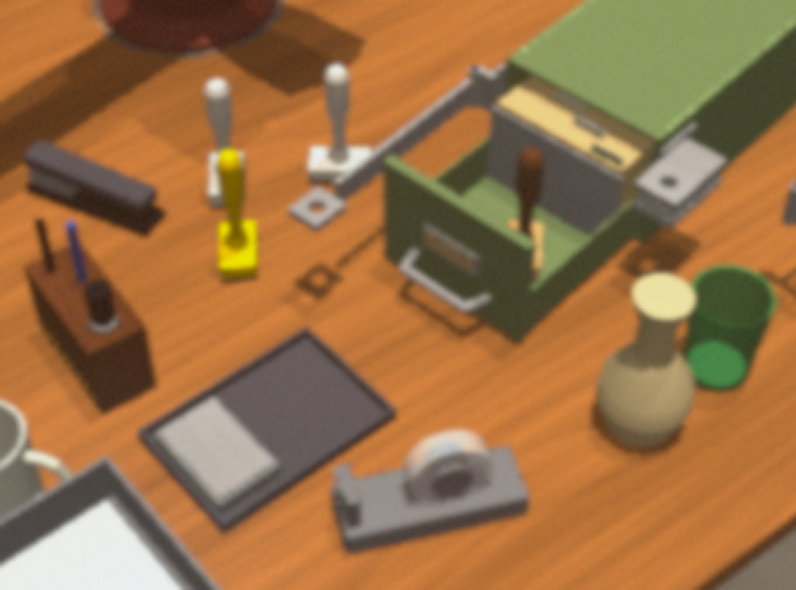

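In the top crop: stamp handle top (208,160) with base corners (265,203), (240,170), (183,210), (208,245); bracket hole (107,57); hinge (103,345); tongue hole (414,331); pin knob (700,392); tray corners (486,166) to (694,330). In the scene crop: handle top (531,157), bracket hole (669,181), tongue hole (317,207), knob top (99,290).

```bash
python3 - <<'E'
from h import *
_,kt=load("top1");_,ks=load("scene1")
T=lambda u,v:(kt,u/3.6+215,v/3.6+130); S=lambda u,v:(ks,u/2.95+180,v/2.95+120)
np.set_printoptions(precision=4,suppress=True)
for n,a,b in [("stamp top",(208,160),(531,157)),("eye",(107,57),(669,181)),("hinge",(103,342),(488,78)),("tongue",(414,331),(317,207)),
 ("knob",(700,390),(99,290)),("tray1",(486,166),(394,411)),("tray2",(701,185),(226,526)),("tray3",(694,330),(142,434)),("tray4",(474,312),(307,332)),
 ("plateL",(310,90),(536,245)),("plateR",(322,312),(388,158)),("pen blue",(690,462),(71,226)),("pen blk",(708,505),(42,222)),("vase top",(300,-60),(665,297))]:
    print(n,*tri(T(*a),S(*b)))
for z,c in[(.034,[(265,203),(240,170),(183,210),(208,245)]),(.085,[(655,362),(727,372),(708,537),(637,527)]),(.014,[(486,166),(701,185),(694,330),(474,312)])]:
    p=np.array([onz(*T(*q),z) for q in c]);print(p[:,:2],p.mean(0))
E
```

```text
stamp top [0.5894 0.0284 0.1505] 0.0005248602438959291
eye [0.6699 0.1289 0.1232] 0.0021971207481895644
hinge [0.4464 0.0914 0.1197] 0.005293492846156723
tongue [ 0.4901 -0.1451  0.1106] 0.0012298992794243812
knob [ 0.4756 -0.3632  0.1263] 0.0015282507880247916
tray1 [ 0.661  -0.1856  0.0108] 0.0023387375576312854
tray2 [ 0.6726 -0.3714  0.0099] 0.0027662712759679692
tray3 [ 0.5452 -0.3787  0.0084] 0.0025986221228600998
tray4 [ 0.5328 -0.1927  0.0064] 0.002625767093280858
plateL [ 0.6649 -0.0342  0.1328] 0.004265869292362681
plateR [ 0.4926 -0.0701  0.1318] 0.00576809408472524
pen blue [ 0.4182 -0.355   0.1536] 0.0016754331919131592
pen blk [ 0.3907 -0.3715  0.1468] 0.0027914768092352376
vase top [ 0.7853 -0.0037  0.1474] 0.009063127430962095
[[ 0.5921 -0.0065]
 [ 0.6174  0.0193]
 [ 0.5756  0.0608]
 [ 0.5489  0.0346]] [0.5835 0.027  0.034 ]
[[ 0.4982 -0.3368]
 [ 0.4989 -0.3934]
 [ 0.3703 -0.3913]
 [ 0.3695 -0.3369]] [ 0.4342 -0.3646  0.085 ]
[[ 0.6588 -0.1875]
 [ 0.67   -0.373 ]
 [ 0.5429 -0.3798]
 [ 0.5301 -0.1946]] [ 0.6004 -0.2837  0.014 ]
```

```bash
python3 -m pendant '[[0.6,[0.94,-0.76,-0.04],0],[0.6,[0.94,-0.76,-0.04],0],[0.6,[0.94,-0.76,-0.04],0],[0.6,[0.94,-0.76,-0.04],0]]' >/dev/null
python3 -m pendant '[[0.6,[0.94,-0.76,-0.04],0],[0.6,[0.94,-0.76,-0.04],0],[0.6,[0.94,-0.76,-0.04],0],[0.6,[0.94,-0.76,-0.04],0]]' >/dev/null
python3 -m pendant '[[0.6,[0.94,-0.76,-0.04],0],[0.6,[0.94,-0.76,-0.04],0],[0.6,[0.94,-0.76,-0.04],0],[0.6,[0.94,-0.76,-0.04],0]]' >/dev/null
python3 -m pendant '[[0.6,[0.94,-0.76,-0.04],0],[0.6,[0.94,-0.76,-0.04],0],[0.6,[0.94,-0.76,-0.04],0],[0.6,[0.94,-0.76,-0.04],0]]'
python3 - <<'E'
from h import *
shot("wrist","w1"); print(totool(np.array([.588,.028,.25])-manip.state()["tool_pos"]))
E
```

```text
time: 1.85
tool_pos: [0.5135, -0.0944, 0.2506]
tool_rot: [-0.0, 0.985, 0.17, 0.0]
contact_force: [-0.1, -0.8, 0.2]
gripper_width: 0.597
grasp_force: 0.0
[ 0.93730375 -0.76635802  0.00181327]
```

```bash
python3 -m pendant '[[0.6,[0.94,-0.76,0],0.046],[0.6,[0.94,-0.76,0],0.046],[0.6,[0.94,-0.76,0],0.046],[0.6,[0.94,-0.76,0],0.046],[0.6,[0.94,-0.76,0],0.046]]'
python3 - <<'E'
from h import *
shot("wrist","w2"); print(manip.state()["tool_pos"])
a=cv2.imread("pics/w1.png");b=cv2.imread("pics/w2.png")
cv2.imwrite("pics/w12.png",np.vstack([cv2.resize(a[:,60:580],(390,300)),cv2.resize(b[:,60:580],(390,300))])) 
cv2.imwrite("pics/w2b.png",cv2.resize(b[:,60:580],(780,600)))
E
```

```text
time: 2.4
tool_pos: [0.5883, 0.0255, 0.2499]
tool_rot: [0.0, 0.995, 0.096, -0.001]
contact_force: [0.1, -0.3, -0.2]
gripper_width: 0.598
grasp_force: 0.0
[0.58801149 0.02491522 0.25005154]
```

View pics/w2b.png

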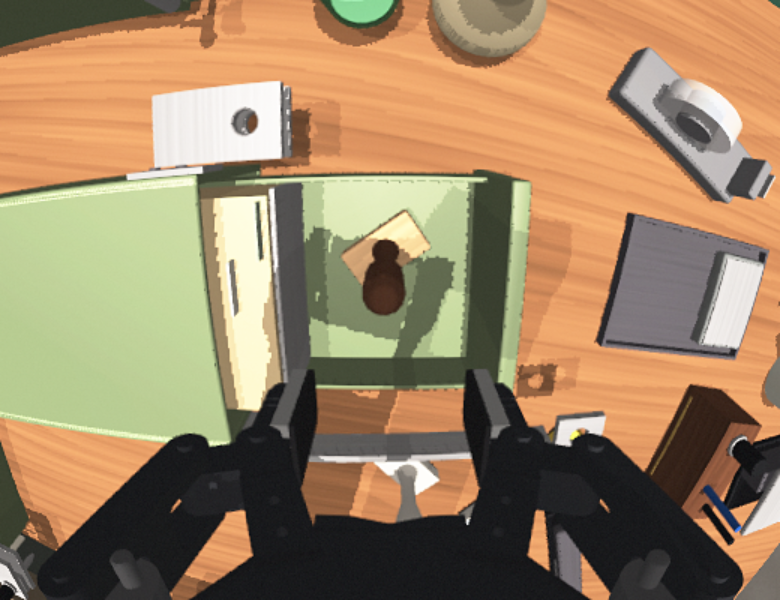

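The wrist view shows the stamp handle's end at about (383,295) in the picture, between the fingers and the drawer front. The bracket hole is at (245,121). Next I'll triangulate the stamp from both wrist views.

```bash
python3 - <<'E'
from h import *
np.set_printoptions(precision=4,suppress=True)
ks=[]
for n,guess in(("w1",None),("w2",(315.3,197))):
    im,k=load(n)
    g=proj(k,[.588,.028,.14]) ; print(n,g)
    h=cv2.cvtColor(np.ascontiguousarray(im),cv2.COLOR_RGB2HSV); 
    m=((h[...,2]<95)&(h[...,2]>20)&(h[...,1]>110)&((h[...,0]<14)|(h[...,0]>172))).astype(np.uint8)
    c,l,s,ce=cv2.connectedComponentsWithStats(m)
    for i in range(1,c):
        if s[i,4]>150: print(i,s[i],ce[i])
    ks.append(k)
for z in(.10,.145): print(z,proj(ks[0],[.588,.028,z]),proj(ks[1],[.588,.028,z]))
print(onz(ks[1],223.3,80.7,.122))
crop("w1",max(0,int(proj(ks[0],[.588,.028,.14])[0])-75),max(0,int(proj(ks[0],[.588,.028,.14])[1])-75),150,150,2,"w1c")
E
```

```text
w1 [211.9299  68.6686]
3 [207  54  43  31 598] [229.9281  73.5485]
25 [ 431  226   91   71 2316] [472.2889 261.2867]
160 [174 352  54  48 770] [195.3299 380.4039]
173 [  30  369   61   31 1123] [ 57.9047 388.0775]
w2 [318.2251 195.6988]
4 [ 302  160   28   50 1018] [315.5501 186.2122]
10 [ 490  256   77   82 2522] [522.887  293.1975]
0.1 [225.8313  72.1406] [318.4025 183.0834]
0.145 [209.911   68.1764] [318.1994 197.5366]
[0.6708 0.129  0.122 ]
```

```bash
python3 - <<'E'
from h import *
np.set_printoptions(precision=4,suppress=True)
P=[]
for n,f in(("w1",lambda x,y:x<228),("w2",lambda x,y:y>184)):
    im,k=load(n);h=cv2.cvtColor(np.ascontiguousarray(im),cv2.COLOR_RGB2HSV)
    m=((h[...,2]<95)&(h[...,2]>20)&(h[...,1]>110)&((h[...,0]<14)|(h[...,0]>172))).astype(np.uint8)
    c,l,s,ce=cv2.connectedComponentsWithStats(m);i=3 if n=="w1" else 4
    y,x=np.where(l==i);q=f(x,y);(c0,r)=cv2.minEnclosingCircle(np.c_[x[q],y[q]].astype(np.float32));print(c0,r);P.append((k,*c0))
p,e=tri(*P);print(p,e); 
print([onz(P[1][0],P[1][1],P[1][2],z) for z in(.12,.135)])
print("tool units to grasp", totool(np.array([p[0],p[1],.105])-manip.state()["tool_pos"]))
E
```

```text
(217.15318298339844, 69.08959197998047) 15.650813102722168
(315.364501953125, 194.2480926513672) 14.863207817077637
[0.5871 0.0288 0.1287] 0.002176531104118839
[array([0.5825, 0.0297, 0.12  ]), array([0.5872, 0.0304, 0.135 ])]
tool units to grasp [-0.0001 -0.0345  1.2087]
```

```bash
python3 -m pendant '[[0.6,[0,-0.035,0.2],0],[0.6,[0,-0.035,0.5],0],[0.6,[0,-0.035,0.8],0],[0.6,[0,-0.035,1.0],0]]' >/dev/null
python3 -m pendant '[[0.6,[0,0,0.2],0],[0.6,[0,0,0.2],0],[0,[0,0,0.2],0],[0,[0,0,0.2],0],[0,[0,0,0.2],0],[0,[0,0,0.2],0],[0,[0,0,0.2],0],[0,[0,0,0.2],0]]'
```

```text
time: 3.65
tool_pos: [0.5887, 0.0308, 0.1087]
tool_rot: [0.001, 0.995, 0.096, 0.002]
contact_force: [-0.6, -1.2, 6.6]
gripper_width: 0.279
grasp_force: 59.4
```

```bash
python3 -m pendant '[[0,[0,0,-0.15],0],[0,[0,0,-0.4],0],[0,[0,0,-0.7],0],[0,[0,0,-1.0],0],[0,[0,0,-1.0],0]]' >/dev/null
python3 -m pendant '[[0,[0,0,-0.3],0],[0,[0,0,-0.3],0],[0,[0,0,-0.3],0]]'
python3 - <<'E'
from h import *
shot("wrist","w3");shot("scene","s3"); s=manip.state();print(totool(np.array([.598,-.248,.0985+.006])-s["tool_pos"]))
crop("s3",260,80,200,150,3.9,"s3c")
E
```

```text
time: 4.45
tool_pos: [0.5874, 0.0313, 0.2624]
tool_rot: [-0.0, 0.995, 0.096, 0.0]
contact_force: [-0.1, 1.0, -1.0]
gripper_width: 0.275
grasp_force: 59.0
[-0.34684969  2.30346892  1.29690461]
```

View pics/s3c.png

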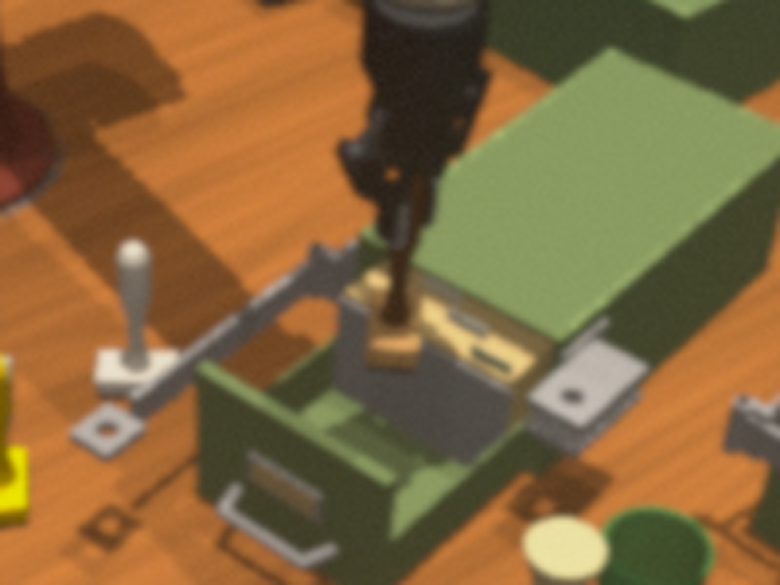

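The stamp is lifted and hangs straight; its base is at (395,345), clear of the drawer. I'll carry it to the tray.

```bash
for i in 1; do python3 -m pendant '[[0,[-0.06,0.3,0],0],[0,[-0.115,0.7,0],0],[0,[-0.115,0.77,0],0]]' >/dev/null
python3 -m pendant '[[0,[-0.06,0.4,0],0],[0,[-0.115,0.77,0],0],[0,[-0.115,0.77,0],0]]'>/dev/null
python3 -m pendant '[[0,[-0.06,0.4,0],0],[0,[-0.115,0.7,0],0],[0,[-0.115,0.77,0],0],[0,[-0.115,0.77,0],0]]'
python3 -m pendant '[[0,[0,0,0.25],0],[0,[0,0,0.6],0],[0,[0,0,0.9],0],[0,[0,0,0.97],0],[0,[0,0,0.97],0]]'; done
python3 - <<'E'
from h import *
shot("scene","s4"); s=manip.state();print(s["tool_pos"],totool(np.array([.598,-.248,.1045])-s["tool_pos"]))
crop("s4",220,180,140,105,5,"s4c")
E
```

```text
time: 5.55
tool_pos: [0.5993, -0.249, 0.2607]
tool_rot: [-0.001, 0.995, 0.095, -0.001]
contact_force: [-0.3, 0.3, -0.4]
gripper_width: 0.277
grasp_force: 59.9
time: 6.05
tool_pos: [0.5987, -0.2468, 0.1439]
tool_rot: [-0.001, 0.995, 0.097, -0.002]
contact_force: [-0.1, 0.1, -0.3]
gripper_width: 0.277
grasp_force: 59.8
[ 0.60008401 -0.24785422  0.14662714] [-0.01732573 -0.00201938  0.3510578 ]
```

View pics/s4c.png

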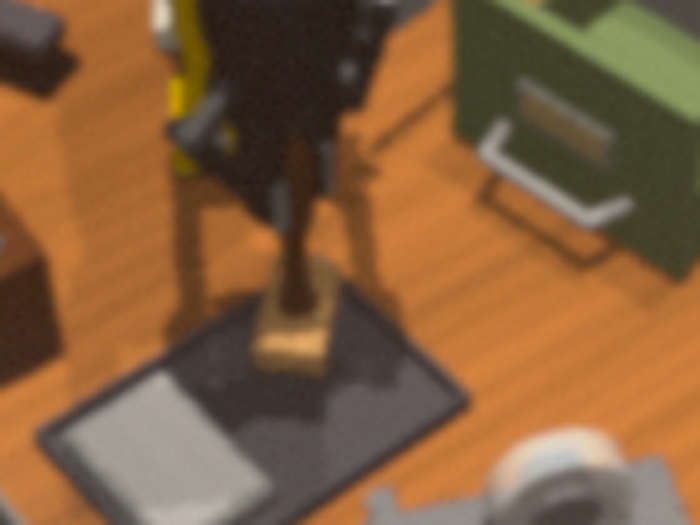

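The stamp hangs over the tray's empty half (base at (295,320) in the crop). I'll lower it until it touches.

```bash
python3 -m pendant '[[0,[0,0,0.2],0],[0,[0,0,0.33],0],[0,[0,0,0.33],0],[0,[0,0,0.33],0]]' | grep -E "pos|force"
python3 -m pendant '[[0,[0,0,0.02],0],[0,[0,0,0.02],0]]'| grep -E "pos|contact"
python3 -m pendant '[[0,[0,0,0.02],0],[0,[0,0,0.02],0]]'| grep -E "pos|contact"
```

```text
tool_pos: [0.6001, -0.249, 0.1074]
contact_force: [-0.2, -0.1, -0.8]
grasp_force: 59.8
tool_pos: [0.6002, -0.2493, 0.1051]
contact_force: [-0.6, 0.2, -1.2]
tool_pos: [0.5996, -0.249, 0.1017]
contact_force: [0.2, 0.0, -1.2]
```

```bash
python3 -m pendant '[[0,[0,0,0.015],0],[0,[0,0,0.015],0]]' | grep -E "pos|contact"
python3 -m pendant '[[0,[0,0,0.015],0],[0,[0,0,0.015],0]]'| grep -E "pos|contact"
```

```text
tool_pos: [0.6001, -0.2492, 0.1007]
contact_force: [-1.0, 0.7, 2.9]
tool_pos: [0.6004, -0.2493, 0.1007]
contact_force: [-4.0, 1.9, 9.0]
```

Touched down. Opening and retreating.

```bash
python3 -m pendant '[[0.2,[0,0,-0.015],0],[0.7,[0,0,-0.015],0],[0.7,[0,0,-0.015],0],[0.7,[0,0,-0.015],0],[0.7,[0,0,-0.015],0],[0.7,[0,0,-0.2],0],[0.7,[0,0,-0.6],0],[0.7,[0,0,-1],0],[0.7,[0,0,-1],0]]'
python3 - <<'E'
from h import *
shot("top","t5");shot("scene","s5");shot("wrist","w5")
a=cv2.imread("pics/s5.png")[160:310,200:400];b=cv2.imread("pics/w5.png")
cv2.imwrite("pics/v5.png",np.hstack([cv2.resize(a,(400,300)),cv2.resize(b[:,60:580],(400,300))]))
E
```

```text
time: 8.2
tool_pos: [0.6035, -0.251, 0.2281]
tool_rot: [0.004, 0.995, 0.096, 0.006]
contact_force: [0.8, 0.2, 1.1]
gripper_width: 0.704
grasp_force: 0.0
```

View pics/v5.png

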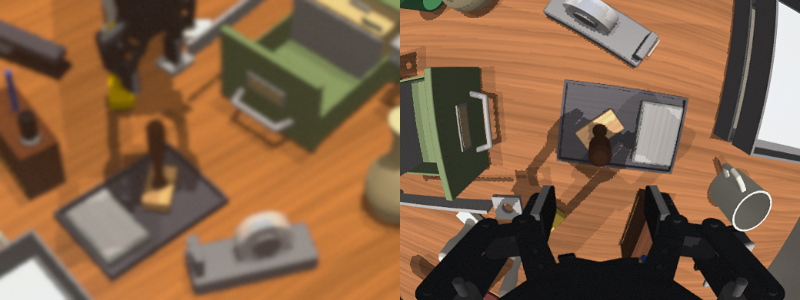

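The stamp stands upright in the empty half (crop: base (160,190)), and the drawer is still open. Next I'll work out the cabinet's axis and the face's location.

```bash
python3 - <<'E'
from h import *
np.set_printoptions(precision=4,suppress=True)
_,k=load("w2")
f=lambda u,v,z:onz(k,u/1.5+60,v/1.5,z)
for n,a,b,z in(("plate out",(530,182),(516,390),.134),("plate in",(514,182),(501,372),.134),("cab front",(198,178),(230,432),.14)):
    p,q=f(*a,z),f(*b,z);d=(p-q);print(n,p,q,np.degrees(np.arctan2(d[1],d[0])))
_,k=load("w5")
g=lambda u,v,z:onz(k,(u-400)*1.3+60,v*4/3,z)
p,q=g(476,67,.134),g(452,199,.134);print(p,q,np.degrees(np.arctan2(*(p-q)[[1,0]])))
p=g(507,206,.11);print("tongue",p)
s=manip.state();print(s["tool_pos"],np.degrees(np.arctan2(*q2R(s["tool_rot"])[[1,0],0])))
E
```

```text
plate out [ 0.6668 -0.0391  0.134 ] [ 0.5371 -0.0672  0.134 ] 12.217185389259829
plate in [ 0.6646 -0.0299  0.134 ] [ 0.5483 -0.0532  0.134 ] 11.350442436586407
cab front [0.6354 0.1466 0.14  ] [0.4701 0.1149 0.14  ] 10.855980819463293
[ 0.6713 -0.1049  0.134 ] [ 0.5013 -0.0733  0.134 ] -10.544129769520385
tongue [ 0.4956 -0.1445  0.11  ]
[ 0.5997 -0.249   0.2181] 11.01951549719948
```

```bash
python3 -m pendant '[[0,[0.08,-0.4,0],0],[0,[0.16,-0.8,0],0],[0,[0.16,-1.0,0],0],[0,[0.16,-1.0,0],0]]' >/dev/null
python3 -m pendant '[[0,[0,-0.08,0.3],0],[0,[0,-0.08,0.7],0],[0,[0,-0.08,1.0],0],[0,[0,-0.08,1.0],0]]'
python3 -m pendant '[[0,[0,-0.1,0.07],0],[0,[0,-0.2,0.07],0],[0,[0,-0.28,0.07],0],[0,[0,-0.36,0.07],0],[0,[0,-0.46,0.07],0]]'
python3 -m pendant '[[0,[0,-0.12,0],0],[0,[0,-0.24,0],0],[0,[0,-0.36,0],0],[0,[0,-0.48,0],0],[0,[0,-0.6,0],0]]'
```

```text
time: 9.15
tool_pos: [0.5879, -0.117, 0.0893]
tool_rot: [-0.003, 0.995, 0.096, -0.007]
contact_force: [-0.5, -0.3, -1.6]
gripper_width: -0.003
grasp_force: 0.0
time: 9.65
tool_pos: [0.5846, -0.0637, 0.0921]
tool_rot: [0.001, 0.995, 0.096, 0.002]
contact_force: [1.5, -1.9, 3.8]
gripper_width: 0.001
grasp_force: 2.2
time: 10.15
tool_pos: [0.5706, 0.0079, 0.0919]
tool_rot: [0.0, 0.995, 0.096, 0.002]
contact_force: [1.1, -2.3, 6.2]
gripper_width: 0.001
grasp_force: 3.3
```

```bash
python3 -m pendant '[[0,[0,-0.12,0],0],[0,[0,-0.24,0],0],[0,[0,-0.36,0],0],[0,[0,-0.48,0],0],[0,[0,-0.6,0],0],[0,[0,-0.65,0],0],[0,[0,-0.65,0],0]]' | grep -E "pos|contact"
python3 -m pendant '[[0,[0,-0.04,0],0],[0,[0,-0.08,0],0]]' | grep -E "pos|contact"
python3 -m pendant '[[0,[0,-0.03,0],0],[0,[0,-0.06,0],0]]' | grep -E "pos|contact"
```

```text
tool_pos: [0.5546, 0.0848, 0.0904]
contact_force: [-0.2, -0.1, 3.4]
tool_pos: [0.553, 0.0926, 0.0903]
contact_force: [0.5, -0.3, 5.9]
tool_pos: [0.5529, 0.0956, 0.0911]
contact_force: [2.0, -20.2, 9.5]
```

```bash
python3 -m pendant '[[0,[0,-0.01,0],0],[0,[0,-0.01,0],0]]' | grep -E "pos|contact"
python3 -m pendant '[[0,[0,0.1,0],0],[0,[0,0.3,0],0],[0,[0,0.6,0],0],[0,[0,0.6,-0.4],0],[0,[0,0.6,-0.8],0],[0,[0,0.6,-1.0],0],[0,[0,0.6,-1.0],0]]'
python3 - <<'E'
from h import *
shot("top","t6");shot("wrist","w6")
b=cv2.imread("pics/w6.png")
cv2.imwrite("pics/v6.png",cv2.resize(b[:,60:580],(780,600)))
E
```

```text
tool_pos: [0.553, 0.0964, 0.0915]
contact_force: [0.9, -17.3, 9.2]
time: 12.15
tool_pos: [0.5669, 0.03, 0.2141]
tool_rot: [0.0, 0.995, 0.096, 0.003]
contact_force: [-0.0, -0.2, 0.4]
gripper_width: -0.001
grasp_force: 0.0
```

View pics/v6.png

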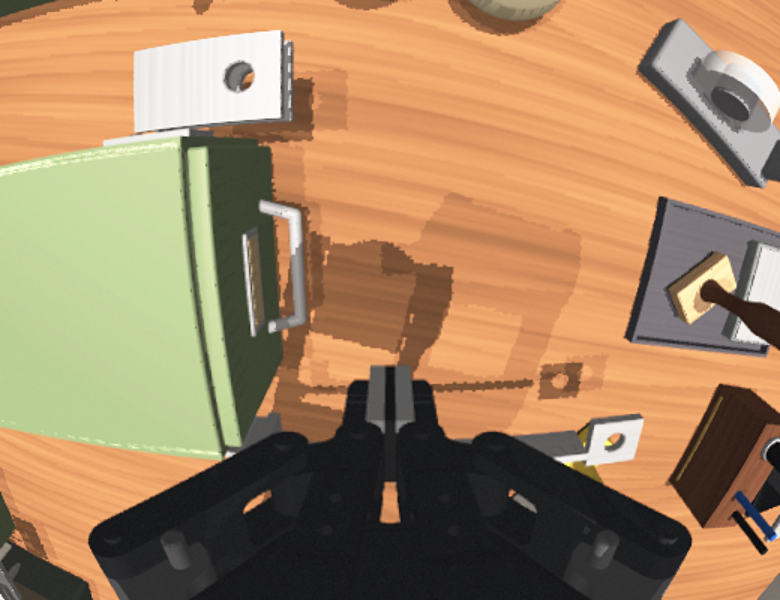

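The drawer is shut, with its front plate flush at (200,300). The bracket hole is at (239,77) and the tongue hole at (614,440). Now the bar: I'll check where the look-alikes stand relative to the finger's entry point behind the bar.

```bash
python3 - <<'E'
from h import *
np.set_printoptions(precision=4,suppress=True)
_,k=load("w6");_,k2=load("w2");_,kt=load("top1");_,ks=load("scene1")
f=lambda u,v,k=k:(k,u/1.5+60,v/1.5)
T=lambda u,v:(kt,u/3.6+215,v/3.6+130); S=lambda u,v:(ks,u/2.95+180,v/2.95+120)
print("eye",tri(f(239,77),f(245,121,k2)),onz(*f(239,77),.122)); tg=onz(*f(614,440),.11);print("tongue",tg)
for a,b in[((456,436),(230,160)),((243,463),(336,75)),((375,560),(217,88))]: print(tri(T(*a),S(*b)))
th=np.radians(11.1);X=np.array([-np.sin(th),np.cos(th)]);Y=-np.array([np.cos(th),np.sin(th)])
eye=np.array([.6708,.129]);H=eye+.235*Y;v=tg[:2]-H
a0=np.arctan2(-v@X,-v@Y);print("H",H,"a0",a0,np.linalg.norm(v))
s=manip.state();tp=s["tool_pos"];prev=None
def P(a,r,gap):
    d=-np.sin(a)*X-np.cos(a)*Y; n=np.cos(a)*X-np.sin(a)*Y   # n: closing direction (da<0)
    h=.003+.011*abs(n@Y)+.015*abs(n@X); return H+r*d-(h+gap)*n
print("entry",P(a0,.13,.02),totool(np.r_[P(a0,.13,.02),.09]-tp,s))
for a in list(np.arange(a0,0,-.2))+[.1,0]:
    p=P(a,.13,0);print(round(a,2),p,totool(np.r_[p-P(a0,.13,.02),0],s)[:2])
E
```

```text
eye (array([0.6709, 0.131 , 0.1156]), np.float64(3.3479238755937705e-05)) [0.6702 0.1288 0.122 ]
tongue [ 0.4932 -0.1422  0.11  ]
(array([ 0.4123, -0.1876,  0.1364]), np.float64(0.0003979038237633489))
(array([ 0.369 , -0.0357,  0.1368]), np.float64(0.00046548631320627015))
(array([ 0.3151, -0.1415,  0.1369]), np.float64(0.0009093518968132574))
H [0.4402 0.0838] a0 1.5342577120981171 0.2321268815480994
entry [ 0.4362 -0.0507] [-1.1752  0.4599  0.9907]
1.53 [ 0.4557 -0.0461] [ 0.1665 -0.0064]
1.33 [ 0.4788 -0.0416] [ 0.3625 -0.007 ]
1.13 [ 0.5012 -0.0326] [ 0.5602 -0.0444]
0.93 [ 0.5221 -0.0193] [ 0.7527 -0.1205]
0.73 [ 0.5406 -0.0016] [ 0.9318 -0.2359]
0.53 [0.5555 0.0201] [ 1.0885 -0.3892]
0.33 [0.566 0.045] [ 1.2136 -0.5763]
0.13 [0.5711 0.0722] [ 1.2987 -0.7907]
0.1 [0.5714 0.077 ] [ 1.3087 -0.8296]
0 [0.5712 0.0911] [ 1.3297 -0.9455]
```

```bash
python3 -m pendant '[[0,[-0.3,0.12,0],0],[0,[-0.59,0.23,0],0],[0,[-0.59,0.23,0],0]]' >/dev/null
python3 -m pendant '[[0,[-0.3,0.12,0],0],[0,[-0.59,0.23,0],0],[0,[-0.59,0.23,0],0]]'|grep pos
python3 -m pendant '[[0,[0,0,0.3],0],[0,[0,0,0.7],0],[0,[0,0,0.99],0],[0,[0,0,0.99],0],[0,[0,0,0.99],0]]'|grep -E "pos|contact"
python3 -m pendant '[[0,[0.08,0,0],0],[0,[0.17,0,0],0],[0,[0.27,0,0],0],[0,[0.36,-0.01,0],0],[0,[0.46,-0.03,0],0],[0,[0.56,-0.05,0],0]]'
```

```text
tool_pos: [0.4335, -0.0515, 0.2068]
tool_pos: [0.4362, -0.0504, 0.0901]
contact_force: [0.5, -0.9, 1.0]
time: 13.95
tool_pos: [0.5026, -0.0318, 0.0915]
tool_rot: [0.0, 0.995, 0.096, 0.0]
contact_force: [-1.1, -0.3, -0.2]
gripper_width: 0.003
grasp_force: 0.6
```

```bash
python3 -m pendant '[[0,[0.1,-0.03,0],0],[0,[0.19,-0.07,0],0],[0,[0.28,-0.13,0],0],[0,[0.37,-0.19,0],0],[0,[0.45,-0.26,0],0],[0,[0.53,-0.34,0],0],[0,[0.59,-0.43,0],0],[0,[0.65,-0.53,0],0],[0,[0.7,-0.63,0],0],[0,[0.74,-0.74,0],0]]'
python3 -m pendant '[[0,[0.01,-0.04,0],0],[0,[0.02,-0.08,0],0]]'|grep -E "pos|contact"
python3 -m pendant '[[0,[0.01,-0.02,0],0],[0,[0.01,-0.04,0],0]]'|grep -E "pos|contact"
```

```text
time: 14.95
tool_pos: [0.5718, 0.073, 0.091]
tool_rot: [0.0, 0.995, 0.096, 0.0]
contact_force: [-0.4, -1.5, -0.3]
gripper_width: 0.0
grasp_force: 0.6
tool_pos: [0.572, 0.0825, 0.091]
contact_force: [-0.8, -1.2, 0.3]
tool_pos: [0.5724, 0.0867, 0.091]
contact_force: [1.8, -2.2, -0.7]
```

```bash
python3 -m pendant '[[0,[0,-0.02,0],0],[0,[0,-0.04,0],0]]'|grep -E "pos|contact"
python3 -m pendant '[[0,[0,-0.02,0],0],[0,[0,-0.04,0],0]]'|grep -E "pos|contact"
python3 -m pendant '[[0,[0,-0.02,0],0],[0,[0,-0.02,0],0]]'|grep -E "pos|contact"
```

```text
tool_pos: [0.5715, 0.0914, 0.091]
contact_force: [0.6, -0.9, -0.5]
tool_pos: [0.5714, 0.0922, 0.0912]
contact_force: [3.6, -20.0, -1.5]
tool_pos: [0.5714, 0.0921, 0.0912]
contact_force: [4.0, -23.1, -1.2]
```

```bash
python3 -m pendant '[[0,[0,0.15,0],0],[0,[0,0.45,0],0],[0,[0,0.45,-0.4],0],[0,[0,0.45,-0.8],0],[0,[0,0.45,-1.0],0],[0,[0,0.45,-1.0],0]]'|grep -E "pos|contact"
python3 - <<'E'
from h import *
shot("wrist","w7")
E
python3 -m pendant '[[0.6,[-0.15,0.35,0],0],[0.6,[-0.35,0.77,0],0],[0.6,[-0.35,0.77,0],0]]' >/dev/null
python3 -m pendant '[[0.6,[-0.15,0.35,0],0],[0.6,[-0.35,0.77,0],0],[0.6,[-0.35,0.77,0],0]]' >/dev/null
python3 -m pendant '[[0.6,[-0.15,0.35,0],0],[0.6,[-0.35,0.77,0],0],[0.6,[-0.35,0.77,0],0],[0.6,[-0.35,0.77,0],0]]' |grep pos
python3 - <<'E'
from h import *
shot("wrist","w8")
E
python3 -m pendant '[[0.6,[-0.15,0.35,0],0],[0.6,[-0.35,0.77,0],0],[0.6,[-0.35,0.77,0],0],[0.6,[-0.35,0.77,0],0]]'
python3 - <<'E'
from h import *
shot("wrist","w9")
a=[cv2.resize(cv2.imread(f"pics/{n}.png")[y:y+200,x:x+266],(400,300)) for n,x,y in(("w7",60,0),("w7",190,100),("w8",187,100),("w9",187,100))]
cv2.imwrite("pics/v9.png",np.vstack([np.hstack(a[:2]),np.hstack(a[2:])]))
E
```

```text
tool_pos: [0.5831, 0.0454, 0.2171]
contact_force: [-0.2, 0.2, -0.3]
tool_pos: [0.5089, -0.2506, 0.2093]
time: 18.05
tool_pos: [0.4863, -0.3486, 0.2102]
tool_rot: [-0.001, 0.995, 0.096, -0.0]
contact_force: [-0.2, 0.1, -0.4]
gripper_width: 0.598
grasp_force: 0.0
```

View pics/v9.png

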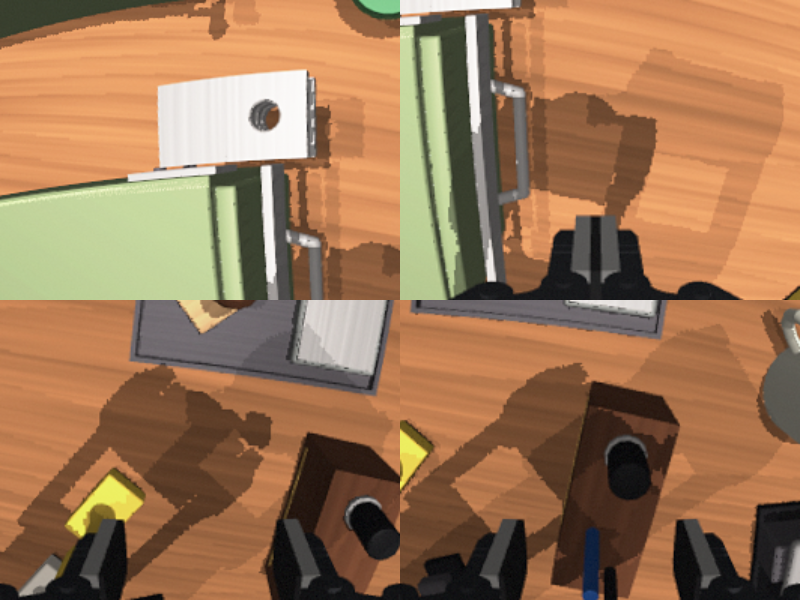

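The top panels show the bar lying across the shut front, with the bracket hole at (265,116). The bottom panels show the pin: collar at about (627,457) and knob end at about (628,482). I'll now measure the pin and the hole by colour masks.

```bash
python3 - <<'E'
from h import *
np.set_printoptions(precision=4,suppress=True)
O={}
for n,g in(("w8",(430,245)),("w9",(338,205))):
    im,k=load(n);h=cv2.cvtColor(np.ascontiguousarray(im),cv2.COLOR_RGB2HSV)
    x0,y0=int(g[0])-30,int(g[1])-28
    w=h[y0:y0+70,x0:x0+60]
    ring=((w[...,1]<60)&(w[...,2]>90)).astype(np.uint8)
    blk=((w[...,2]<45)).astype(np.uint8)
    for nm,m in(("ring",ring),("blk",blk)):
        c,l,s,ce=cv2.connectedComponentsWithStats(m)
        for i in range(1,c):
            if s[i,4]>25:
                y,x=np.where(l==i);cc,r=cv2.minEnclosingCircle(np.c_[x,y].astype(np.float32))
                print(n,nm,s[i]+[x0,y0,0,0,0],ce[i]+[x0,y0],np.array(cc)+[x0,y0],r)
    O[n]=k
    for z in(.085,.09,.13): print(z,proj(k,[.4756,-.3632,z]))
im,k=load("w7");h=cv2.cvtColor(np.ascontiguousarray(im),cv2.COLOR_RGB2HSV)
w=h[60:95,218:256];m=((w[...,1]>60)|(w[...,2]<110)).astype(np.uint8)
c,l,s,ce=cv2.connectedComponentsWithStats(m)
for i in range(1,c):
    if s[i,4]>20:print("hole",s[i]+[218,60,0,0,0],ce[i]+[218,60],onz(k,*(ce[i]+[218,60]),.122))
print(tri((O["w8"],430.4,244.9),(O["w9"],337.9,204.4)))
E
```

```text
w8 ring [417 232  24  17  86] [427.1163 236.1977] [428.8636 242.2273] 12.302253723144531
w8 blk [400 217   8  24 107] [402.3271 224.9626] [403.5 228.5] 12.020915031433105
w8 blk [433 217  24   6  59] [445.9661 218.4746] [444.5 219.5] 11.768702507019043
w8 blk [419 235  34  38 841] [435.7646 253.5434] [436.5 252.5] 20.11228370666504
w8 blk [400 260  17  27 191] [404.2304 277.4136] [408. 273.] 15.264437675476074
0.085 [425.809  243.0406]
0.09 [427.3161 245.2881]
0.13 [440.8485 265.7333]
w9 ring [324 191  25  12  44] [335.1364 194.5   ] [336.  199.5] 12.257750511169434
w9 blk [352 177  16   5  43] [361.5814 178.2791] [359.5 178.5] 7.648629188537598
w9 blk [325 194  29  39 928] [338.4095 213.6778] [338.3604 213.3831] 19.452438354492188
0.085 [334.879  204.7028]
0.09 [335.1233 206.5606]
0.13 [337.4008 224.0089]
hole [226  67  20  20 259] [236.2819  76.5135] [0.6709 0.1289 0.122 ]
(array([ 0.4786, -0.3647,  0.0934]), np.float64(0.000604573203310555))
```

```bash
python3 - <<'E'
from h import *
np.set_printoptions(precision=4,suppress=True)
_,a=load("w8");_,b=load("w9")
print("collar",tri((a,429.3,244.3),(b,336.5,203.4)),onz(a,429.3,244.3,.09),onz(b,336.5,203.4,.09))
print("knob",tri((a,440,260),(b,339.5,219)),onz(a,440,260,.13),onz(b,339.5,219,.13))
s=manip.state();print(s["tool_pos"],totool(np.array([.4776,-.3640,.096])-s["tool_pos"],s))
E
```

```text
collar (array([ 0.4793, -0.3632,  0.0936]), np.float64(0.0007080433634491768)) [ 0.477  -0.3649  0.09  ] [ 0.4788 -0.3638  0.09  ]
knob (array([ 0.4767, -0.3652,  0.1213]), np.float64(6.147260911679281e-05)) [ 0.481  -0.3602  0.13  ] [ 0.48   -0.3639  0.13  ]
[ 0.4865 -0.3478  0.2103] [-0.0987  0.1202  0.952 ]
```

```bash
python3 -m pendant '[[0.6,[-0.05,0.06,0.3],0],[0.6,[-0.085,0.12,0.6],0],[0.6,[-0.085,0.12,0.85],0],[0.6,[-0.085,0.12,0.95],0],[0.6,[-0.085,0.12,0.95],0]]' | grep -E "pos|contact"
python3 -m pendant '[[0,[0,0,0],0],[0,[0,0,0],0],[0,[0,0,0],0],[0,[0,0,0],0],[0,[0,0,0],0],[0,[0,0,0],0]]'
```

```text
tool_pos: [0.4783, -0.3627, 0.0946]
contact_force: [-0.6, -0.4, -0.3]
time: 19.2
tool_pos: [0.4802, -0.3663, 0.0997]
tool_rot: [0.001, 0.995, 0.096, 0.002]
contact_force: [1.3, 1.8, 7.3]
gripper_width: 0.248
grasp_force: 58.8
```

```bash
python3 -m pendant '[[0,[0,0,-0.1],0],[0,[0,0,-0.3],0],[0,[0,0,-0.6],0],[0,[0,0,-0.95],0],[0,[0,0,-0.95],0]]' >/dev/null
python3 -m pendant '[[0,[0,0,-0.4],0],[0,[0,0,-0.4],0],[0,[0,0,-0.4],0],[0,[0,0,-0.4],0]]'
python3 - <<'E'
from h import *
np.set_printoptions(precision=4,suppress=True)
im,k=shot("wrist","w10");s=manip.state();shot("scene","s10")
M=q2R(s["tool_rot"]);tp=s["tool_pos"]
# expected tip: 
for L in(-.019+.105,.08,.01): print(L,proj(k,tp+M@[0,0,L]))
print(totool(np.r_[.6708-tp[0],.1289-tp[1],0],s))
# shank mask: difference to w9-like block? print columns of grey
c=proj(k,tp+M@[0,0,.05]).astype(int);h=cv2.cvtColor(np.ascontiguousarray(im),cv2.COLOR_RGB2HSV)
for v in range(c[1]-60,c[1]+50,6):
    q=np.where((h[v,c[0]-40:c[0]+40,1]<70)&(h[v,c[0]-40:c[0]+40,2]>60))[0]
    print(v,len(q),(q.min()+c[0]-40,q.max()+c[0]-40) if len(q) else "")
E
```

```text
time: 20.1
tool_pos: [0.4781, -0.365, 0.2573]
tool_rot: [-0.001, 0.995, 0.096, -0.001]
contact_force: [-1.0, 0.0, -2.0]
gripper_width: 0.25
grasp_force: 59.5
0.086 [321.134  205.4519]
0.08 [321.1703 208.0889]
0.01 [321.7571 251.3952]
[ 2.3629 -3.7322  0.0056]
163 0 
169 0 
175 0 
181 0 
187 0 
193 0 
199 0 
205 5 (np.int64(317), np.int64(321))
211 14 (np.int64(312), np.int64(326))
217 15 (np.int64(313), np.int64(327))
223 13 (np.int64(312), np.int64(327))
229 18 (np.int64(311), np.int64(328))
235 25 (np.int64(308), np.int64(332))
241 17 (np.int64(301), np.int64(337))
247 27 (np.int64(285), np.int64(354))
253 20 (np.int64(283), np.int64(356))
259 20 (np.int64(282), np.int64(357))
265 20 (np.int64(281), np.int64(358))
271 20 (np.int64(281), np.int64(359))
```

```bash
python3 -m pendant '[[0,[0.25,-0.4,0],0],[0,[0.45,-0.7,0],0],[0,[0.59,-0.93,0],0],[0,[0.59,-0.93,0],0]]' >/dev/null
python3 -m pendant '[[0,[0.25,-0.4,0],0],[0,[0.45,-0.7,0],0],[0,[0.59,-0.93,0],0],[0,[0.59,-0.93,0],0]]' >/dev/null
python3 -m pendant '[[0,[0.25,-0.4,0],0],[0,[0.45,-0.7,0],0],[0,[0.59,-0.93,0],0],[0,[0.59,-0.93,0],0]]' >/dev/null
python3 -m pendant '[[0,[0.25,-0.4,0],0],[0,[0.45,-0.7,0],0],[0,[0.59,-0.93,0],0],[0,[0.59,-0.93,0],0],[0,[0.59,-0.93,0],0]]'
cat > look.py <<'E'
from h import *
import sys
np.set_printoptions(precision=4,suppress=True)
im,k=shot("wrist",sys.argv[1]);s=manip.state();M=q2R(s["tool_rot"]);tp=s["tool_pos"]
print(tp,"rel eye",totool(np.r_[.6709-tp[0],.1289-tp[1],0],s))
e=proj(k,[.6709,.1289,.122]);print("eye px",e,"tip px",proj(k,tp+M@[0,0,.0885]))
h=cv2.cvtColor(np.ascontiguousarray(im),cv2.COLOR_RGB2HSV);x0,y0=int(e[0])-34,int(e[1])-40
w=h[y0:y0+80,x0:x0+68]
print(x0,y0)
for r in range(0,80,2): print(y0+r,"".join("#" if p[2]<70 else "o" if p[1]>70 else "+" if p[2]<150 else "." for p in w[r]))
E
python3 look.py w11
```

```text
time: 21.9
tool_pos: [0.6713, 0.1255, 0.2577]
tool_rot: [0.001, 0.995, 0.096, -0.001]
contact_force: [0.7, 0.6, -1.1]
gripper_width: 0.248
grasp_force: 59.6
[0.6712 0.125  0.258 ] rel eye [ 0.0039 -0.0327 -0.    ]
eye px [317.3679 187.0126] tip px [322.0457 204.7737]
283 147
147 oooooooooooooooooooooooooooooooooooooooooooooooooooooooooooooooooooo
149 oooooooooooooooooooooooooooooooooooooooooooooooooooooooooooooooooooo
151 oooooooooooooooooooooooooooooooooooooooooooooooooooooooooooooooooooo
153 oooooooooooooooooooooooooooooooooooooooooooooooooooooooooooooooooooo
155 oooooooooooooooooooooooooooooooooooooooooooooooooooooooooooooooooooo
157 +++++++++++++++++++++++++++++++++++++++++++++++++++++++ooooooooooooo
159 ............++...........................................ooooooooooo
161 +++++++++++++++++++++++++++++++++++++++++++++++++++++++..ooooooooooo
163 ..........................................................oooooooooo
165 ..........................................................oooooooooo
167 ..........................................................oooooooooo
169 .................
[... 1395 characters left out ...]
......+++++++++++......+++++++++ooooooooooo
209 +...........+................+++++++++++++++...++++++++++ooooooooooo
211 +++++++###o+#############oooo+++++++++++++++oooooooooooooooooooooooo
213 +++++++o#++++o#++++oo####oooo+++++++++++++++oooooooooooooooooooooooo
215 .....++o#oo#++++#++o+####oooo+++++++++++++++oooooooooooooooooooooooo
217 ++++++###++++++#++++o####oooo++++++++++++++++ooooooooooooooooooooooo
219 ++##+++#++#o++++++++#####oooo+++++++++++++++oooooooooooooooooooooooo
221 ####++##++#+++++#++######oooo++++++++++++++++ooooooooooooooooooooooo
223 +++++++#++o+++++++++####+oooo+++++++++++++++oooooooooooooooooooooooo
225 .++++++++##############++++++++++++++++++++++ooooooooooooooooooooooo
```

```bash
python3 - <<'E'
from h import *
np.set_printoptions(precision=4,suppress=True)
_,k=load("w11");s=manip.state();tp=s["tool_pos"]
t=onz(k,319.2,204,tp[2]-.0885);print("tip",t,"tcp",tp)
sh=onz(k,319.2,216,tp[2]-.0885+.022);print("shank22",sh,proj(k,tp+q2R(s["tool_rot"])@[0,0,.0665]))
print("eye now",onz(k,317.2,186,.122))
print("shift",totool(np.r_[np.array([.6709,.1289])-t[:2],0],s))
E
```

```text
tip [0.6713 0.1272 0.1695] tcp [0.6712 0.125  0.258 ]
shank22 [0.6699 0.1269 0.1915] [322.2474 214.9855]
eye now [0.6718 0.1292 0.122 ]
shift [-0.0002 -0.0147 -0.    ]
```

```bash
python3 -m pendant '[[0,[0,-0.016,0.15],0],[0,[0,-0.016,0.3],0],[0,[0,-0.016,0.32],0],[0,[0,-0.016,0.32],0],[0,[0,-0.016,0.32],0]]' | grep -E "pos|contact"
python3 look.py w12
```

```text
tool_pos: [0.6711, 0.1285, 0.2205]
contact_force: [0.2, 0.1, -0.6]
[0.6714 0.1286 0.2212] rel eye [-0.0034 -0.0033 -0.    ]
eye px [320.8079 200.4671] tip px [321.3621 204.2343]
286 160
160 oooooooooooooooooooooooooooooooooooooooooooooooooooooooooooooooooooo
162 oooooooooooooooooooooooooooooooooooooooooooooooooooooooooooooooooooo
164 oooooooooooooooooooooooooooooooooooooooooooooooooooooooooooooooooooo
166 +++++++++++++++++++++++++++++++++++++++++++++++++++++++++++ooooooooo
168 .........++........................+..........+.+...........oooooooo
170 +++++++++++++++++++++++++++++++++.++++++++++++++++++++++++..oooooooo
172 +++++++++++++++++++++++++++++++++++++++++++++++++++++++++++++ooooooo
174 ..............................................................oooooo
176 ..............................................................oooooo
178 ......................................+.......................oooooo
180 .....................................++.......................oooooo
182 .....................................++++++++++...............oooooo
184 ..................................
[... 1305 characters left out ...]
+++++++++++++++++++++++++++++++++++oooooooo
222 .........................+++++++++++++++++++++++++++++++++++oooooooo
224 ........................++++++++++++++++++++++++++++++++++++oooooooo
226 +++++++++++++++++++++++++++++++++++++++++++oooo++++++++oo+oooooooooo
228 +++++++++#+#+o+oo+o####oo+++++++++++++++++oooooooooooooooooooooooooo
230 .+++o#++++++++++++#####oo+++++++++++++++++oooooooooooooooooooooooooo
232 ..+#+#++++++++++++++###o+++++++++++++++++++ooooooooooooooooooooooooo
234 ++++++++o+++o+++++++#+++++++++++++++++++++++++oooooooooooooooooooooo
236 ++++#++o+++o+++o++++++++++++++++++++++++++++++++oooooooooooooooooooo
238 ++++#++++o+++++++++++++++++++++++++++++++++++++++++ooooooooooooooooo
```

The shank centre (column 319) lines up with the hole centre (column 319.5), and the rows agree too. I'll insert it gently, watching the force.

```bash
python3 -m pendant '[[0,[0,0,0.06],0],[0,[0,0,0.12],0],[0,[0,0,0.12],0]]' | grep -E "pos|contact"
python3 -m pendant '[[0,[0,0,0.05],0],[0,[0,0,0.1],0],[0,[0,0,0.1],0]]' | grep -E "pos|contact"
```

```text
tool_pos: [0.6702, 0.1287, 0.2042]
contact_force: [-0.4, -0.0, -0.5]
tool_pos: [0.6707, 0.1287, 0.1927]
contact_force: [1.5, -0.2, -1.7]
```

```bash
python3 -m pendant '[[0,[0,0,0.04],0],[0,[0,0,0.08],0],[0,[0,0,0.08],0]]' | grep -E "pos|contact"
python3 -m pendant '[[0,[0,0,0.04],0],[0,[0,0,0.08],0],[0,[0,0,0.08],0]]' | grep -E "pos|contact"
```

```text
tool_pos: [0.6708, 0.1287, 0.1834]
contact_force: [0.9, 0.4, -1.7]
tool_pos: [0.6708, 0.1287, 0.1739]
contact_force: [0.5, -1.3, -1.6]
```

```bash
python3 -m pendant '[[0,[0,0,0.08],0],[0,[0,0,0.16],0],[0,[0,0,0.24],0],[0,[0,0,0.27],0],[0,[0,0,0.27],0]]' | grep -E "pos|contact"
python3 -m pendant '[[0,[0,0,0.02],0],[0,[0,0,0.03],0],[0,[0,0,0.03],0]]' | grep -E "pos|contact"
```

```text
tool_pos: [0.6708, 0.1287, 0.1413]
contact_force: [1.7, 0.1, -2.7]
tool_pos: [0.6709, 0.1287, 0.1389]
contact_force: [0.9, 0.5, -1.9]
```

```bash
python3 -m pendant '[[0,[0,0,0.02],0],[0,[0,0,0.02],0]]' | grep -E "pos|contact"
python3 -m pendant '[[0,[0,0,0.015],0],[0,[0,0,0.015],0]]' | grep -E "pos|contact"
```

```text
tool_pos: [0.6711, 0.1287, 0.1368]
contact_force: [0.7, 0.3, -0.6]
tool_pos: [0.6712, 0.1288, 0.1367]
contact_force: [-3.3, -1.1, 5.4]
```

Seated. Releasing and retreating straight up, then checking.

```bash
python3 -m pendant '[[0.3,[0,0,-0.015],0],[0.6,[0,0,-0.015],0],[0.6,[0,0,-0.015],0],[0.6,[0,0,-0.015],0],[0.6,[0,0,-0.2],0],[0.6,[0,0,-0.5],0],[0.6,[0,0,-0.8],0],[0.6,[0,0,-0.8],0]]' 
python3 -m pendant '[[0.6,[-0.1,0.2,-0.2],0],[0.6,[-0.2,0.5,-0.4],0],[0.6,[-0.2,0.6,-0.4],0],[0.6,[-0.2,0.6,-0.4],0]]' 
python3 - <<'E'
from h import *
np.set_printoptions(precision=4,suppress=True)
im,k=shot("wrist","w13");shot("scene","s13");shot("top","t13")
h=cv2.cvtColor(np.ascontiguousarray(im),cv2.COLOR_RGB2HSV)
for z in(.122,.127,.167):print(z,proj(k,[.6709,.1289,z]))
c=proj(k,[.6709,.1289,.145]).astype(int);x0,y0=c[0]-40,c[1]-40
w=h[y0:y0+80,x0:x0+80];print(x0,y0)
for r in range(0,80,2): print(y0+r,"".join("#" if p[2]<70 else "o" if p[1]>70 else "+" if p[2]<150 else "." for p in w[r]))
# stamp: brown handle blob in the top view before and after
for n in("t6","t13"):
    a,kt=load(n);g=proj(kt,[.6,-.249,.13]).astype(int)
    hh=cv2.cvtColor(np.ascontiguousarray(a),cv2.COLOR_RGB2HSV)[g[1]-25:g[1]+25,g[0]-25:g[0]+25]
    m=(hh[...,2]<110)&(hh[...,1]>100);y,x=np.where(m);print(n,m.sum(),x.mean(),y.mean())
E
```

```text
time: 25.7
tool_pos: [0.6742, 0.1291, 0.2385]
tool_rot: [0.0, 0.995, 0.096, 0.006]
contact_force: [0.7, 0.1, 0.4]
gripper_width: 0.6
grasp_force: 0.0
time: 26.1
tool_pos: [0.6616, 0.052, 0.2787]
tool_rot: [-0.0, 0.996, 0.095, 0.0]
contact_force: [0.6, 0.5, -0.7]
gripper_width: 0.602
grasp_force: 0.0
0.122 [247.185  159.2704]
0.127 [246.0466 160.2576]
0.167 [235.5342 169.4489]
201 124
124 oooooooooooooooooooooooooooooooooooooooooooooooooooooooooooooooooooooooooooooooo
126 oooooooooooooooooooooooooooooooooooooooooooooooooooooooooooooooooooooooooooooooo
128 oooooooooooooooooooooooooooooooooooooooooooooooooooooooooooooooooooooooooooooooo
130 oooooooooooooooooooooooooooooooooooooooooooooooooooooooooooooooooooooooooooooooo
132 oooooooooooooooooooooooooooooooooooooooooooooooooooooooooooooooooooooooooooooooo
134 ooooooooooooooooooooo+.......+........................................+ooooooooo
136 .....+.......++.......+++......+++......++++++++++.................++++ooooooooo
138 +++................................................................#+..+oooooooo
140 .............................
[... 2062 characters left out ...]
++++++#oooooooooooooooooooooo
190 ooooooo##o++o+oo+o++++#####++o+o++++o+o##o###+....+++++++#oooooooooooooooooooooo
192 ++++++++++++++++++++#####+++++++o+++o+#######+.....#+++++#oooooooooooooooooooooo
194 ....................+##+++#o+++o++o+##+######++....#+++++#oooooooooooooooooooooo
196 ....................+#++oooo++oo+######+######+....++++++#oooooooooooooooooooooo
198 ..................o.o+o..o.......+############+....+++++++oooooooooooooooooooooo
200 ....................+o...o.......o######+#####+....++++++##ooooooooooooooooooooo
202 ...................oo+oo.........o#########+##+....+++++++oooooooooooooooooooooo
t6 104 23.375 27.826923076923077
t13 97 23.5979381443299 28.103092783505154
```

The knob's end is seen at (235.5,169). A seated upright pin should appear at (235.5,169.4), so it is home, and the stamp hasn't moved.

```bash
python3 -m pendant '[[0.6,[0,0,0],0],[0.6,[0,0,0],0],[0.6,[0,0,0],0]]' | grep -E "time|contact"; python3 -c "
from plant import manip
print(manip.job_done())"
```

```text
time: 26.55
contact_force: [1.0, -0.3, -0.1]
the job is handed in; nothing more can be done
None
```

The job is handed in at 26.6 s: the stamp stands in the tray's empty half, the drawer is shut, the bar is across, and the pin sits home in the bracket by the last camera check; the hand-in call gave no verdict.

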